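Index a battery-cell carrier and hold its contact fixture closed

ROBOT

A 6-joint arm with a two-finger parallel gripper is mounted at the origin on the work surface. World frame = base frame: x ahead of the robot, y to its left, z up, the work surface at z = 0. Lengths are in mm, angles in degrees, forces in N, time in s.
With the tool pointing down it reaches from about 425 to 950 mm from the base axis. Payload 14.7 kg.
Tool frame: the origin (TCP) lies midway between the tips of the shut fingers; the grasp point (between the pads) lies 19 mm behind it; x points along the fingers, y is the direction in which the jaws open and shut, and the axes are right-handed (so a half turn about x gives the same grasp; the last joint's range is limited). The gripper opens to 85 mm and grips with 20 to 120 N. Pads are 22 mm wide; open, the fingers measure 114 mm over their backs; the gripper's body (76 mm by 85 mm) begins 54 mm behind the grasp point. The pads swing forward as they close: fully open they stand 13 mm farther back than shut.
Start: joints at [62.475, 27.513, 91.461, -0, 61.026, -2.67], TCP at [273.185, 589.798, 231.297] pointing down, gripper open.
Joint ranges: [-157.49, 157.49], [-46.99, 117.5], [13.45, 153.17], [-89.5, 269.5], [5.16, 153.95], [-167.48, 167.48]. Speed limits (degrees/s): [108.29, 108.29, 136.94, 172.46, 172.46, 172.46].

INTERFACE

Orientations are given as a 3x3 rotation matrix whose columns are the frame's x, y, z axes.
In Python, from bench import telemetry, vision, ticket gives the robot as it stands.
- The arm moves only by the shell command python3 -m creep 'ROWS' [OPENING]. ROWS is JSON, a list of rows, each an object with "delta_pos": the shift along the tool's x, y, z scaled (see below), a list of three; "rot": the turn, a rotation vector about the tool's x, y, z scaled (see below), a list of three. In form: [{"delta_pos": [x, y, z], "rot": [wx, wy, wz]}, ...]. A call has 1 to 5 rows; each row shifts and turns the pose as measured when the row begins, along the tool's axes as they then stand; what a row does not reach is not made up. The controller multiplies each number of a shift by 0.08 m and each number of a turn by pi/4 rad. A row lasts 1/12 s, in which the tool goes at most 41.7 mm and 7.16 degrees, less where a joint would pass 70% of its speed; a pose out of reach is approached as far as the arm can. A call with a number of a shift or a turn outside -1 to 1 is refused whole. A call with a gripper value outside its range is refused whole. OPENING is the closure, from -1 (fully open) to 1 (shut), set as the call begins (- or left out, the last holds). The fingers move at their own pace and stop on an object; the grip force is fixed at half the most. Time passes only in rows, so rows that do not move let the fingers close. It gives the time, the measured TCP pose, the force and the opening at its end, in the units of the state.
- telemetry.get_obs(): the state, without advancing time (a new reading comes with each control period).
- vision.get_image(name): name is "scene" or "top" or "wrist"; returns a dict with "pixels" (400x640x3 uint8, red, green, blue), "range_z" (400x640 float32, mm along the optical axis (not along the pixel's ray), 0 where there is no reading), "mtx" (3x3 intrinsics, pixels), "pose" (4x4, takes a point from camera to world coordinates). Camera axes: x right, y up, looking along -z (the intrinsics and any distortion apply to the point x, -y, -z); pixel columns grow to the right and rows downward; lengths in mm; the calibration is good to about 2 mm. A picture is of the moment at which its call begins.
- ticket.sign_off(): hands the job in, once; it reports no verdict.
The state is a dict: "t": time; "joint_positions": joint angles; "joint_vel": joint speeds; "tau": joint torques, N m; "ee_pos": TCP position; "tool_rot": TCP orientation; "wrist_force": force on the tool from outside, world axes, zero at the start; "wrist_torque": the same for the moment, N m; "finger_gap": opening from 0.0 (shut) to 1.0 (fully open).
Only numpy, scipy, OpenCV 4.12 (cv2) and the standard library are available. Lean on these libraries where they do the work, as an engineer would, in place of code of your own. Each camera call takes 0.05 s, during which the arm holds its last target. There are 200 camera calls.

TASK

At the cell test station, slide the carrier by its black grip until the white mark is under the tip of the fixed red pointer and pause there a second, then slide it on until the yellow mark is under the pointer and pause again. Only then take the loose white upper fixture half by its orange handle, fit it over the two dowels of the blue lower half, and press it fully home against its spring contact; finish while still holding it pressed shut, with the yellow mark still under the pointer. Leave everything else on the bench alone.

Things in the scene. Friction and masses are not known exactly. Their poses are not given: they have to be found in the camera images.
- station: Fixed grey base plate of the test station, 260 x 220 mm, 12 thick, with the slides and the red pointer on a steel post at its +x end (all of the post and pointer is lower than 65 mm). Origin: centre of its underside on the bench; its x and y axes are the directions of the two slides.
- stage_x (a joint): Lower slide (m): the carrier's travel along the station's +x, from -0.040 to 0.020; stays where left, about 2.5 N friction plus 12 N per m/s drag. At 0 for both slides the carrier's centre (the seat) is straight above the station's origin.
- stage_y (a joint): Upper slide (m): the carrier's travel along the station's +y, from -0.055 to 0.055; same friction.
- pointer_tip (a point): Tip of the fixed red pointer, 45 mm above the bench, 4 mm above the carrier's surface; at x = 60, y = 0 mm in the station's frame.
- white_mark (a point): Centre of the white dot, 12 mm across, on the black strip at the carrier's +x end: 50 mm in x and 30 mm in y from the seat's centre, in station axes.
- yellow_mark (a point): Centre of the yellow dot, 12 mm across, on the same strip: 66 mm in x and -25 mm in y from the seat's centre.
- carrier_grip (a point): Centre of the top of the black grip post on the carrier, 85 mm above the bench: 20 x 20 mm square, sides along the station's axes, 45 mm tall above the carrier plate (plate top at 40 mm), 78 mm on the -x side of the seat's centre. Pinch it from above and slide the aluminium carrier (170 x 136 mm). The carrier only slides, it never turns.
- seat (a point): Centre of the top face of the blue lower fixture half, on the carrier: 62 mm above the bench, block 70 x 126 mm (x, y of the station). Two steel dowels 11 mm thick stand on it at 49 mm either side of this point along the station's y, 25 mm tall, their top 7 mm tapered to 5 mm. Two green cells lie in it between the dowels, along y, rising 7 mm over this face.
- contact_bar (a joint): Travel (m) of the sprung brass bar between the two cells, along y through the seat's centre. 0: its top stands 16 mm above the seat face, and it starts with about 5 N; pushed down it gains 1.2 N per mm. Its 6 mm travel when the upper half is fully home needs about 12 N in all, so the upper half's own weight (2 to 3 N) leaves it standing about 6 mm high.
- cover: Loose white upper fixture half, about 0.22 kg, 70 x 126 mm in its x and y, 20 mm high, lying on its two end blocks; the middle 72 mm (y) is hollow 10 mm deep underneath to clear the cells. Each end block has a 12.6 mm through hole, 49 mm from the centre along y. Origin: centre of its underside. Home, the underside lies on the seat face, its y along the station's y; either way round fits.
- cover_handle (a point): Centre of the top of the orange handle in the middle of the upper half: 24 mm wide (cover x), 60 mm long (cover y), 38 mm tall; this point lies 58 mm above the cover's underside.
- mouse: Bystander, leave alone: white computer mouse, about 85 x 60 mm, 36 high. Origin: on its underside.
- screwdriver: Bystander, leave alone: screwdriver lying on the bench. Origin: on its underside.
- tape_roll: Bystander, leave alone: yellow tape roll lying flat, 68 across, 24 high. Origin: on its underside.
- spare_cell: Bystander, leave alone: one blue 18 x 65 mm cell standing upright. Origin: on its underside.
- cell_rack: Bystander, leave alone: black block 70 x 100 mm with green cells standing in it, 75 high. Origin: on its underside.
There are look-alikes about, which are no part of the job. What is shaped like the cover but pink or turquoise is not meant.

How it is judged (in metres and radians):
On the way, in this order (a step that is already met when the one before it is completed fails the run):
1. the white mark is under the pointer tip (within 6 mm) and the carrier pauses there, upper half not yet fitted (horizontal distance between white_mark and pointer_tip below 0.006 m and velocity of joint stage_x between -0.01 and 0.01 m/s and velocity of joint stage_y between -0.01 and 0.01 m/s and distance between cover and seat above 0.06 m), for 0.4 s.
2. then the yellow mark is under the pointer tip (within 6 mm) and the carrier pauses there, upper half not yet fitted (horizontal distance between yellow_mark and pointer_tip below 0.006 m and velocity of joint stage_x between -0.01 and 0.01 m/s and velocity of joint stage_y between -0.01 and 0.01 m/s and distance between cover and seat above 0.06 m), for 0.4 s.
At the end, for the whole second after the job is handed in: Upper half on both dowels (centre within 3 mm, turn 0.05 rad, tilt 0.03 rad), underside within 1.8 mm of the seat face, spring bar down over 4 mm, at rest, the robot pressing it with over 3 N; yellow mark within 7 mm of the pointer tip seen from above (horizontal distance between yellow_mark and pointer_tip below 0.007 m and horizontal distance between cover and seat below 0.003 m and angle between the y axis of cover and the y axis of seat, either way round below 0.05 rad and angle between cover's own z axis and vertical below 0.03 rad and z of cover in the frame of seat between -0.003 and 0.0018 m and value of joint contact_bar above 0.004 m and linear speed of cover below 0.02 m/s and contact force between any of the fingers, the arm and cover above 3 N); the arm keeps its last pose, push and grip.
It fails at once if a bystander is moved more than 30 mm (distance of any of mouse, screwdriver, tape_roll, spare_cell, cell_rack from where it was at the start of the episode above 0.03 m).
It also fails if it takes over 51 s, if anything falls off the work surface, if the arm or the gripper's body presses on something with over 40 N, if the wrist force passes 120 N, or if a joint passes its speed limit or range.

## Working session

There is one attempt and no reset: what is moved stays moved. The work goes in short steps, Python scripts to look and compute and a shell command to move; the robot and the scene stay as the last step left them, time stands still between calls to the robot, and variables do not carry over. Pictures are saved under pics/ and viewed, about 8 in all and at most 12, crops included, and the job is handed in when it is done.

```bash
mkdir -p pics
cat > h.py <<'E'
import numpy as np, cv2
from bench import telemetry, vision, ticket
def get(n):
    d=vision.get_image(n); return d
def save(d,f,crop=None,s=1):
    im=d["pixels"][:,:,::-1]
    if crop: im=im[crop[1]:crop[3],crop[0]:crop[2]]
    cv2.imwrite('pics/'+f,cv2.resize(im,None,fx=s,fy=s,interpolation=cv2.INTER_CUBIC))
def ray(d,u,v,z):
    K=d["mtx"];P=d["pose"]
    r=P[:3,:3]@np.array([(u-K[0,2])/K[0,0],-(v-K[1,2])/K[1,1],-1])
    o=P[:3,3]; return o+r*(z-o[2])/r[2]
def pt(d,u,v):
    K=d["mtx"];P=d["pose"];z=d["range_z"][int(v),int(u)]
    return P[:3,:3]@(z*np.array([(u-K[0,2])/K[0,0],-(v-K[1,2])/K[1,1],-1]))+P[:3,3]
E
python3 - <<'E'
from h import *
import pickle
o=telemetry.get_obs(); print(o)
for n in("scene","top"):
    d=get(n); save(d,n+'0.png'); pickle.dump(d,open(n+'.pkl','wb')); print(n,d["mtx"],d["pose"],[k for k in d])
E
```

```text
{'t': 0.0, 'joint_positions': array([ 6.24760050e+01,  2.75487719e+01,  9.14940742e+01,  1.15377790e-03,
        6.10256599e+01, -2.66968807e+00]), 'joint_vel': array([ 0.0146247 ,  0.03653436,  0.02487802,  0.04323634,  0.0694293 ,
       -0.03596284]), 'tau': array([-3.65292552e-03, -9.50649762e+01, -4.30187273e+01, -1.54924119e-04,
        1.22206812e-02, -2.62705441e-05]), 'ee_pos': array([272.98477131, 589.44464716, 230.68254902]), 'tool_rot': array([[-5.68159587e-04,  4.20320839e-01,  9.07375374e-01],
       [-1.05218767e-03,  9.07374767e-01, -4.20321217e-01],
       [-9.99999285e-01, -1.19353871e-03, -7.32772698e-05]]), 'wrist_force': array([ 0.17821083, -0.0320119 ,  0.00115332]), 'wrist_torque': array([ 0.02628423,  0.05457843, -0.04774789]), 'finger_gap': 1.002975218882477}
scene [[432.18617549   0.         323.89666784]
 [  0.         432.18617549 195.07079   ]
 [  0.           0.           1.        ]] [[ 7.50436495e-01 -4.38461254e-01  4.94567282e-01  1.19660203e+03]
 [ 6.60626091e-01  4.74439021e-01 -5.81791013e-01 -8.12563732e+02]
 [ 2.04507997e-02  7.63321259e-01  6.45695300e-01  9.68199464e+02]
 [ 0.00000000e+00  0.00000000e+00  0.00000000e+00  1.00000000e+00]] ['pixels', 'range_z', 'mtx', 'pose']
top [[449.01926089   0.         317.13275316]
 [  0.         449.01926089 198.89285397]
 [  0.           0.           1.        ]] [[ 1.01351573e-02  9.90707798e-01 -1.35629416e-01  3.26527755e+02]
 [-9.99946470e-01  1.03239287e-02  6.88508060e-04 -3.45081598e+01]
 [ 2.08233873e-03  1.35615177e-01  9.90759399e-01  1.62476617e+03]
 [ 0.00000000e+00  0.00000000e+00  0.00000000e+00  1.00000000e+00]] ['pixels', 'range_z', 'mtx', 'pose']
```

View pics/top0.png

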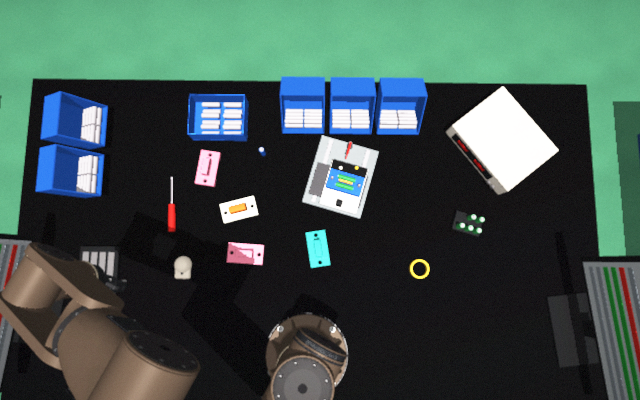

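View pics/scene0.png

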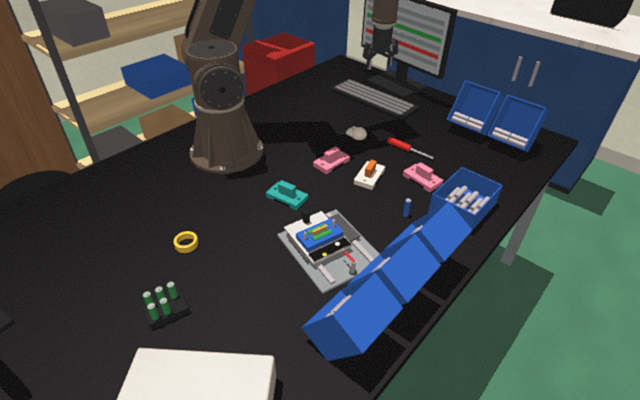

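Top view: the robot's base is at the bottom, +x is up and +y is left. Cover candidates are pink (207,168), pink (245,253), turquoise (318,249), and white with an orange handle (239,209). I choose the white one. The station is at (341,177), with its black grip at (339,203) and the red pointer at (349,150). Next is one close crop.

Run:
```python
from h import *
import pickle
d=pickle.load(open('top.pkl','rb'))
save(d,'c1.png',(210,125,390,225),4.4)
im=d["pixels"]; hsv=cv2.cvtColor(im,cv2.COLOR_RGB2HSV)
def comps(name,m,box,z,n=3):
    u0,v0,u1,v1=box; mm=np.zeros(m.shape,np.uint8); mm[v0:v1,u0:u1]=m[v0:v1,u0:u1]
    cs,_=cv2.findContours(mm,cv2.RETR_EXTERNAL,cv2.CHAIN_APPROX_NONE)
    for c in sorted(cs,key=cv2.contourArea)[::-1][:n]:
        r=cv2.minAreaRect(c); b=cv2.boxPoints(r)
        w=np.array([ray(d,*p,z)[:2] for p in b]); M=w.mean(0)
        e=[w[1]-w[0],w[2]-w[1]]
        print(name,'px',np.round(r[0],1),'xy',M.round(1),[(round(np.linalg.norm(q),1),round(np.degrees(np.arctan2(q[1],q[0])),1)) for q in e])
H,S,V=[hsv[:,:,i].astype(int) for i in range(3)]
st=(295,130,385,222)
comps('plate',((V>70)).astype(np.uint8),st,12,1)
comps('blue',((H>100)&(H<125)&(S>150)&(V>100)).astype(np.uint8),st,62,1)
comps('red',(((H<8)|(H>172))&(S>150)&(V>100)).astype(np.uint8),st,45,2)
comps('yel',((H>22)&(H<35)&(S>150)&(V>120)).astype(np.uint8),st,41,2)
cv=(212,190,265,228)
comps('orange',((H>8)&(H<22)&(S>140)&(V>120)).astype(np.uint8),cv,58,1)
comps('cover',((V>100)).astype(np.uint8),cv,20,1)
for p in [(339,203),(349,150),(239,209),(341,178)]: print(p,pt(d,*p).round(1))
```

```text
plate px [340.5 175.6] xy [ 635.4 -120.1] [(np.float64(269.7), np.float64(-15.3)), (np.float64(226.6), np.float64(-106.1))]
blue px [344.8 181.8] xy [ 602.6 -132.5] [(np.float64(72.6), np.float64(-15.6)), (np.float64(121.3), np.float64(-106.0))]
red px [348.5 148. ] xy [ 729.3 -146.9] [(np.float64(38.5), np.float64(-11.0)), (np.float64(7.8), np.float64(-101.0))]
yel px [356.5 167.5] xy [ 658.7 -176. ] [(np.float64(10.8), np.float64(-89.4)), (np.float64(11.0), np.float64(179.9))]
yel px [349. 183.] xy [ 601.9 -149. ] [(np.float64(0.0), np.float64(0.0)), (np.float64(0.0), np.float64(0.0))]
orange px [237.4 207.9] xy [506.1 244.1] [(np.float64(58.5), np.float64(-75.2)), (np.float64(24.1), np.float64(-164.3))]
cover px [238.3 209.1] xy [506.5 247.4] [(np.float64(132.2), np.float64(-75.2)), (np.float64(76.8), np.float64(-164.5))]
(339, 203) [ 524.5 -111.6   79. ]
(349, 150) [ 718.  -147.6   60.7]
(239, 209) [501.9 237.5  62.4]
(341, 178) [ 616.2 -119.3   60.2]
```

View pics/c1.png

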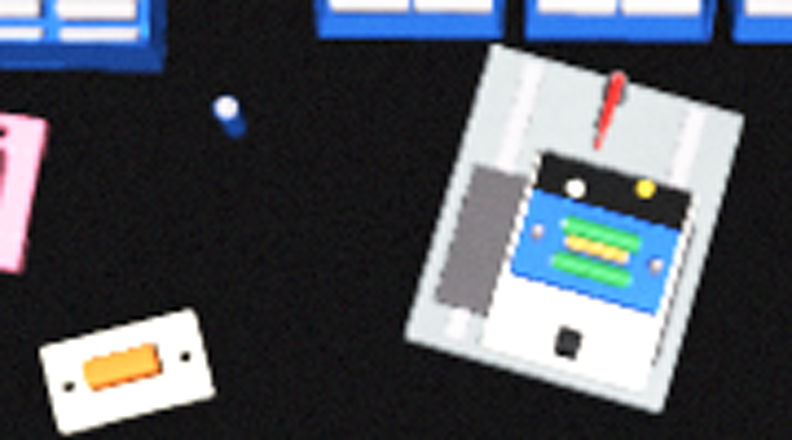

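The crop confirms the white cover with its orange handle at top px (237,208). The pointer tip is at about (345.9,158.6), the white dot at (340.7,167.7), the yellow dot at (356.8,167.7) and the grip at (339,202.5).

```bash
python3 - <<'E'
from h import *
import pickle
d=pickle.load(open('top.pkl','rb'))
th=np.radians(-15.6); R=np.array([[np.cos(th),-np.sin(th)],[np.sin(th),np.cos(th)]])
for n,u,v,z,off in [('tip',345.9,158.6,45,(60,0)),('white',340.4,167.4,40.5,(50,30)),('yel',356.5,167.5,40.5,(66,-25)),('grip',338.9,202.3,85,(-78,0)),('plate',340.5,175.6,12,(0,0))]:
    p=ray(d,u,v,z)[:2]; print(n,p.round(1),'-> origin/seat',(p-R@off).round(1))
E
# turn 9deg about tool x: find sign, small step first
python3 -m creep '[{"delta_pos":[0,0,0],"rot":[0.1,0,0]},{"delta_pos":[0,0,0],"rot":[0,0,0]}]' -1
```

```text
tip [ 690.1 -137.6] -> origin/seat [ 632.3 -121.4]
white [ 658.6 -118.1] -> origin/seat [ 602.4 -133.6]
yel [ 658.8 -176. ] -> origin/seat [ 602.  -134.2]
grip [ 526.2 -111. ] -> origin/seat [ 601.3 -131.9]
plate [ 634.  -120.1] -> origin/seat [ 634.  -120.1]
t: 0.27
ee_pos: [272.8, 589.1, 230.0]
tool_rot: [[-0.001, 0.492, 0.87], [-0.002, 0.87, -0.492], [-1.0, -0.002, 0.0]]
wrist_force: [-0.1, -0.4, 0.2]
finger_gap: 1.0
```

Three independent estimates of the seat agree to about 1 mm at (602,-133.5), with the station angle at -15.6°. I'll turn the jaws to station y and travel to the grip.

```bash
python3 -m creep '[{"delta_pos":[0,0,0],"rot":[-0.155,0,0]},{"delta_pos":[0,0,0],"rot":[-0.155,0,0]},{"delta_pos":[0,-0.4,0.285],"rot":[0,0,0]},{"delta_pos":[0,-0.4,0.285],"rot":[0,0,0]},{"delta_pos":[0,-0.4,0.285],"rot":[0,0,0]}]'
python3 -m creep '[{"delta_pos":[0,-0.4,0.285],"rot":[0,0,0]},{"delta_pos":[0,-0.4,0.285],"rot":[0,0,0]},{"delta_pos":[0,-0.4,0.285],"rot":[0,0,0]},{"delta_pos":[0,-0.4,0.285],"rot":[0,0,0]},{"delta_pos":[0,-0.4,0.285],"rot":[0,0,0]}]'
python3 -m creep '[{"delta_pos":[0,-0.4,0.285],"rot":[0,0,0]},{"delta_pos":[0,-0.4,0.285],"rot":[0,0,0]},{"delta_pos":[0,-0.4,0.285],"rot":[0,0,0]},{"delta_pos":[0,-0.4,0.285],"rot":[0,0,0]},{"delta_pos":[0,-0.4,0.285],"rot":[0,0,0]}]'
```

```text
t: 0.68
ee_pos: [312.8, 481.4, 228.0]
tool_rot: [[-0.002, 0.239, 0.971], [-0.001, 0.971, -0.239], [-1.0, -0.002, -0.002]]
wrist_force: [0.8, -0.0, 0.2]
finger_gap: 1.0
t: 1.1
ee_pos: [386.6, 290.7, 227.3]
tool_rot: [[-0.003, 0.223, 0.975], [-0.002, 0.975, -0.223], [-1.0, -0.003, -0.002]]
wrist_force: [0.8, -0.5, -0.1]
finger_gap: 0.996
t: 1.52
ee_pos: [464.0, 100.1, 227.8]
tool_rot: [[-0.002, 0.21, 0.978], [-0.002, 0.978, -0.21], [-1.0, -0.002, -0.002]]
wrist_force: [1.3, 0.3, -0.0]
finger_gap: 0.997
```

```bash
python3 -m creep '[{"delta_pos":[0.2,-0.38,0.22],"rot":[0.04,0,0]},{"delta_pos":[0.2,-0.38,0.22],"rot":[0.04,0,0]},{"delta_pos":[0.15,-0.38,0.23],"rot":[0.02,0,0]},{"delta_pos":[0.15,-0.38,0.23],"rot":[0,0,0]},{"delta_pos":[0.1,-0.38,0.23],"rot":[0,0,0]}]'
python3 -m creep '[{"delta_pos":[0.1,-0.3,0.17],"rot":[0,0,0]},{"delta_pos":[0,0,0],"rot":[0,0,0]},{"delta_pos":[0,0,0],"rot":[0,0,0]}]'
python3 - <<'E'
from h import *
d=get('wrist'); save(d,'w1.png'); o=telemetry.get_obs(); print(o['ee_pos'],o['tool_rot'])
print(d['pose'],d['mtx'])
E
```

```text
t: 1.93
ee_pos: [516.2, -80.0, 164.0]
tool_rot: [[0.004, 0.278, 0.96], [-0.001, 0.96, -0.278], [-1.0, -0.0, 0.005]]
wrist_force: [-0.1, 0.7, -0.6]
finger_gap: 1.0
t: 2.18
ee_pos: [523.3, -115.1, 153.2]
tool_rot: [[0.003, 0.278, 0.961], [-0.002, 0.961, -0.277], [-1.0, -0.001, 0.003]]
wrist_force: [-0.9, 0.5, 0.3]
finger_gap: 0.999
[ 523.3454067  -114.75850843  153.31437005] [[ 0.0030493   0.27697337  0.96087276]
 [-0.00202505  0.96087696 -0.27696815]
 [-0.9999933  -0.00110125  0.00349088]]
[[ 2.76872062e-01 -9.11402551e-01 -3.04445811e-01  4.44803656e+02]
 [ 9.60903716e-01  2.61805730e-01  9.01210731e-02 -9.36187152e+01]
 [-2.43091817e-03 -3.17495118e-01  9.48256790e-01  2.96260609e+02]
 [ 0.00000000e+00  0.00000000e+00  0.00000000e+00  1.00000000e+00]] [[290.10942255   0.         321.50122646]
 [  0.         290.10942255 198.33880408]
 [  0.           0.           1.        ]]
```

View pics/w1.png

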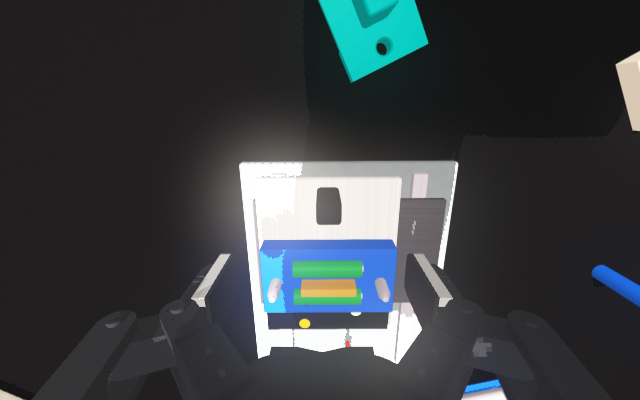

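The wrist view shows the black grip at (328,206), ahead of the fingers, with the dowels at (275,289) and (383,289).

Run:
```python
from h import *
d=get('wrist'); o=telemetry.get_obs()
g=cv2.cvtColor(d['pixels'],cv2.COLOR_RGB2GRAY)
print(g[214,305:352:2], g[180:240:3,329])
for p in [(329,213),(329,222)]: print(ray(d,*p,85), pt(d,*p))
R=o['tool_rot'];print(o['ee_pos'],R.T@(np.array([526.7,-112.3,53])-o['ee_pos'])/80)
print(R.T@(ray(d,329,213,85)-o['ee_pos']))
```

```text
[246 246 246 246 247 247 110 109 108 105 104 102 101  99  97  96  94  91
 137 244 243 241 243 243] [245 245 239  96  97  98  99 101 103 101 102 101 100  98  98 243 243 243
 243 243]
[ 525.9081089  -111.10351259   85.        ] [ 525.3914459  -110.99015236   86.34602475]
[ 533.25365755 -113.15031987   85.        ] [ 533.14528359 -113.12600863   85.25889449]
[ 523.32699985 -113.82915651  153.6776095 ] [1.25856455 0.0312335  0.03049299]
[68.68040362  3.3988757   1.46802827]
```

```bash
python3 -m creep '[{"delta_pos":[0.4,0.035,0.03],"rot":[0,0,0]},{"delta_pos":[0.4,0,0],"rot":[0,0,0]},{"delta_pos":[0.35,0,0],"rot":[0,0,0]},{"delta_pos":[0.1,0,0],"rot":[0,0,0]},{"delta_pos":[0,0,0],"rot":[0,0,0]}]'
python3 -m creep '[{"delta_pos":[0,0,0],"rot":[0,0,0]},{"delta_pos":[0,0,0],"rot":[0,0,0]},{"delta_pos":[0,0,0],"rot":[0,0,0]},{"delta_pos":[0,0,0],"rot":[0,0,0]},{"delta_pos":[0,0,0],"rot":[0,0,0]}]' 1
python3 -m creep '[{"delta_pos":[0,0,0],"rot":[0,0,0]},{"delta_pos":[0,0,0],"rot":[0,0,0]},{"delta_pos":[0,0,0],"rot":[0,0,0]},{"delta_pos":[0,0,0],"rot":[0,0,0]},{"delta_pos":[0,0,0],"rot":[0,0,0]}]'
```

```text
t: 2.7
ee_pos: [529.4, -106.9, 54.7]
tool_rot: [[0.01, 0.267, 0.964], [-0.003, 0.964, -0.267], [-1.0, -0.0, 0.011]]
wrist_force: [-1.5, -0.3, 0.8]
finger_gap: 0.996
t: 3.12
ee_pos: [531.5, -105.4, 60.0]
tool_rot: [[0.015, 0.264, 0.964], [-0.004, 0.965, -0.264], [-1.0, -0.0, 0.016]]
wrist_force: [-2.8, -4.4, 0.5]
finger_gap: 0.299
t: 3.53
ee_pos: [531.4, -105.4, 60.6]
tool_rot: [[0.016, 0.265, 0.964], [-0.004, 0.964, -0.265], [-1.0, 0.0, 0.016]]
wrist_force: [-0.4, 0.4, -5.1]
finger_gap: 0.22
```

```bash
cat > marks.py <<'E'
from h import *
import sys
def blobs(d,box):
    hsv=cv2.cvtColor(d['pixels'],cv2.COLOR_RGB2HSV); H,S,V=[hsv[:,:,i].astype(int) for i in range(3)]
    M={'red':((H<8)|(H>172))&(S>130)&(V>80),'yel':(H>24)&(H<34)&(S>150)&(V>120),'white':(S<40)&(V>150)}
    out={}
    for k,m in M.items():
        mm=np.zeros(m.shape,np.uint8);u0,v0,u1,v1=box;mm[v0:v1,u0:u1]=m[v0:v1,u0:u1]
        n,l,st,c=cv2.connectedComponentsWithStats(mm)
        out[k]=[(c[i].round(1),int(st[i,4]),st[i,:4].tolist()) for i in range(1,n) if 3<st[i,4]<400]
    return out
if __name__=='__main__':
    f=sys.argv[1]
    d=get('scene'); save(d,'s'+f+'.png',(270,195,390,300),5)
    for k,v in blobs(d,(290,215,375,285)).items():
        for c,a,b in v: print('scene',k,c,a,b,ray(d,*c,45 if k=='red' else 40.5)[:2].round(1))
    w=get('wrist'); save(w,'w'+f+'.png')
    for k,v in blobs(w,(265,290,400,365)).items():
        for c,a,b in v: print('wrist',k,c,a,b,ray(w,*c,45 if k=='red' else 40.5)[:2].round(1))
    o=telemetry.get_obs(); print(o['t'],o['ee_pos'],o['tool_rot'].round(3).tolist())
E
python3 marks.py 2
```

```text
scene red [348.3 255.4] 36 [342, 251, 13, 11] [ 716. -133.]
scene white [298.8 237.7] 185 [290, 222, 26, 40] [ 560.9 -174.6]
scene white [365.4 248.6] 258 [353, 236, 22, 26] [733.9 -75.6]
scene white [339.  243.1] 8 [338, 242, 3, 3] [ 663.2 -110.7]
scene white [358.9 260.1] 220 [350, 246, 19, 28] [ 747.  -123.2]
scene white [321.5 259. ] 6 [319, 258, 6, 3] [ 666.1 -191.5]
wrist white [322.1 293. ] 85 [303, 291, 38, 4] [ 570.  -117.1]
wrist white [393.2 291.2] 47 [384, 290, 16, 5] [581.1 -71.1]
3.6333 [ 531.43329366 -105.41730737   60.5667872 ] [[0.016, 0.265, 0.964], [-0.004, 0.964, -0.265], [-1.0, 0.0, 0.016]]
```

View pics/s2.png

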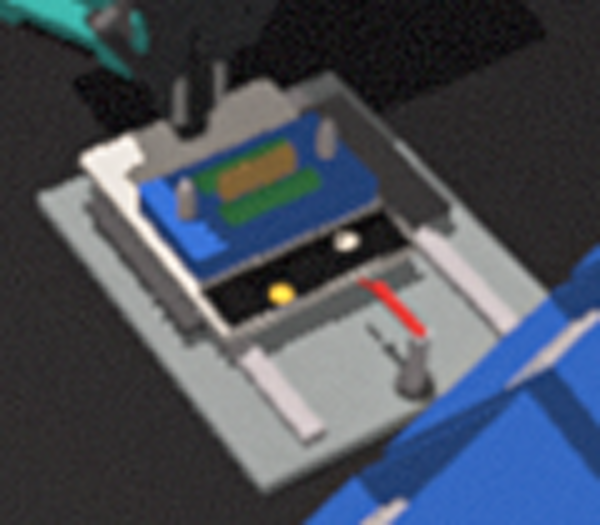

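Scene view: white dot at (339.2,243.2), yellow at (326.2,253.8), pointer tip at (342.4,251.2). Closing the jaws shifted the carrier by about (+5,+7), which matches the TCP reading. Now I slide to the white mark.

```bash
python3 -m creep '[{"delta_pos":[0,-0.055,0.1],"rot":[0,0,0]},{"delta_pos":[0,-0.055,0.1],"rot":[0,0,0]},{"delta_pos":[0,-0.055,0.1],"rot":[0,0,0]},{"delta_pos":[0,-0.055,0.1],"rot":[0,0,0]},{"delta_pos":[0,0,0],"rot":[0,0,0]}]'
python3 -c "
from h import *
import pickle
d=pickle.load(open('scene.pkl','rb'))
print(ray(d,342.4,251.2,45),ray(d,339.2,243.2,40.5),ray(d,326.2,253.8,40.5))"
python3 marks.py 3
```

```text
t: 4.05
ee_pos: [556.7, -131.1, 60.6]
tool_rot: [[0.011, 0.265, 0.964], [-0.002, 0.964, -0.265], [-1.0, 0.001, 0.011]]
wrist_force: [1.6, -2.5, -4.3]
finger_gap: 0.221
[ 693.40956619 -131.96277593   45.        ] [ 663.89847148 -110.60461527   40.5       ] [ 663.01274391 -167.72796292   40.5       ]
scene red [348.  255.1] 48 [342, 250, 13, 12] [ 714.7 -132.7]
scene white [298.5 245.5] 217 [290, 228, 27, 45] [ 582.1 -197.9]
scene white [306.5 240.5] 4 [306, 240, 2, 2] [ 585.6 -167.5]
scene white [368.6 251.9] 157 [361, 243, 14, 19] [748.6 -79.7]
scene white [340.  251.8] 4 [339, 251, 3, 3] [ 687.3 -135.1]
scene white [360.2 262.1] 174 [354, 253, 15, 21] [ 754.2 -126.6]
scene white [343.5 258.5] 4 [342, 258, 4, 2] [ 711. -148.]
wrist white [320.7 293.1] 96 [303, 291, 38, 4] [ 594.5 -143.4]
wrist white [393.2 291.2] 47 [384, 290, 16, 5] [605.8 -96.5]
4.15 [ 555.87321948 -130.55942335   60.59697859] [[0.011, 0.265, 0.964], [-0.002, 0.964, -0.265], [-1.0, 0.001, 0.011]]
```

View pics/s3.png

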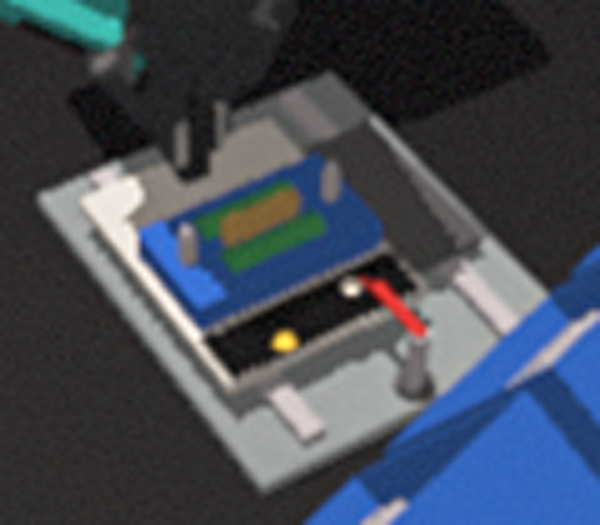

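Run:
```python
from h import *
d=get('scene')
# strip corners & pixel columns of red tip, fine: upscale red mask weight
im=d['pixels'].astype(int); 
for v in range(246,258): print(v,[tuple(im[v,u]) for u in range(337,347)])
```

```text
246 [(np.int64(34), np.int64(63), np.int64(115)), (np.int64(42), np.int64(67), np.int64(116)), (np.int64(60), np.int64(77), np.int64(120)), (np.int64(90), np.int64(95), np.int64(121)), (np.int64(90), np.int64(93), np.int64(109)), (np.int64(108), np.int64(106), np.int64(105)), (np.int64(103), np.int64(98), np.int64(93)), (np.int64(77), np.int64(73), np.int64(69)), (np.int64(48), np.int64(46), np.int64(45)), (np.int64(28), np.int64(24), np.int64(26))]
247 [(np.int64(58), np.int64(76), np.int64(117)), (np.int64(90), np.int64(94), np.int64(120)), (np.int64(92), np.int64(96), np.int64(111)), (np.int64(106), np.int64(103), np.int64(106)), (np.int64(93), np.int64(87), np.int64(84)), (np.int64(68), np.int64(66), np.int64(63)), (np.int64(50), np.int64(48), np.int64(45)), (np.int64(27), np.int64(24), np.int64(26)), (np.int64(17), np.int64(17), np.int64(16)), (np.int64(21), np.int64(18), np.int64(19))]
248 [(np.int64(96), np.int64(97), np.int64(112)), (np.int64(98), np.int64(97), np.int64(100)), (np.int64(85), np.int64(83), np.int64(77)), (np.int64(63), np.int64(59), np.int64(56)), (np.int64(38
[... 3617 characters left out ...]
.int64(18), np.int64(21)), (np.int64(32), np.int64(30), np.int64(30)), (np.int64(44), np.int64(43), np.int64(43)), (np.int64(83), np.int64(82), np.int64(80)), (np.int64(76), np.int64(81), np.int64(79)), (np.int64(94), np.int64(84), np.int64(81))]
257 [(np.int64(32), np.int64(28), np.int64(26)), (np.int64(27), np.int64(24), np.int64(26)), (np.int64(27), np.int64(24), np.int64(23)), (np.int64(32), np.int64(32), np.int64(29)), (np.int64(41), np.int64(35), np.int64(36)), (np.int64(86), np.int64(79), np.int64(78)), (np.int64(98), np.int64(94), np.int64(88)), (np.int64(128), np.int64(123), np.int64(116)), (np.int64(128), np.int64(125), np.int64(120)), (np.int64(123), np.int64(124), np.int64(120))]
```

White is almost under the tip. The scene view gives a residual of about (2.3,3.3) mm and the top view (2,-1), so I nudge by about (2,1) and pause.

```bash
python3 -m creep '[{"delta_pos":[0,0.02,0.03],"rot":[0,0,0]},{"delta_pos":[0,0,0],"rot":[0,0,0]},{"delta_pos":[0,0,0],"rot":[0,0,0]},{"delta_pos":[0,0,0],"rot":[0,0,0]},{"delta_pos":[0,0,0],"rot":[0,0,0]}]'
python3 - <<'E'
from h import *
import pickle
d0=pickle.load(open('scene.pkl','rb'))
im=d0['pixels'][236:246,330:345].astype(float)
d=get('scene'); 
def dot(d,u,v,r=4):
    im=d['pixels'][v-r:v+r+1,u-r:u+r+1].astype(float); w=np.clip(im.min(2)-60,0,None); yy,xx=np.mgrid[v-r:v+r+1,u-r:u+r+1]
    return (w*xx).sum()/w.sum(),(w*yy).sum()/w.sum()
p=dot(d,340,252,3); print('white now',p,ray(d,*p,40.5))
print('tip',ray(d,341.5,250.5,45))
print(telemetry.get_obs()['ee_pos'])
t=get('top'); save(t,'t4.png',(300,130,390,225),6)
E
```

```text
t: 4.62
ee_pos: [557.6, -128.9, 60.6]
tool_rot: [[0.01, 0.264, 0.964], [-0.003, 0.965, -0.264], [-1.0, 0.0, 0.01]]
wrist_force: [1.2, -2.3, -9.4]
finger_gap: 0.219
white now (np.float64(340.09877704609596), np.float64(251.69896519285044)) [ 687.28325908 -134.61698697   40.5       ]
tip [ 689.77579526 -131.62373545   45.        ]
[ 557.60039602 -128.83881191   60.59461674]
```

View pics/t4.png

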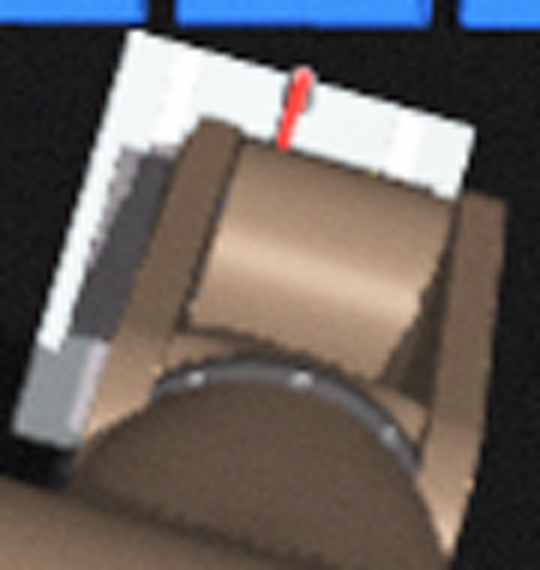

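The arm hides the marks in the top view. I'll track the carrier's displacement from the start with the unoccluded yellow dot in the scene camera.

```bash
cat > yel.py <<'E'
from h import *
import pickle
def yel(d):
    hsv=cv2.cvtColor(d['pixels'],cv2.COLOR_RGB2HSV); m=cv2.inRange(hsv,(22,130,110),(36,255,255)); m[:235]=0;m[275:]=0;m[:,:300]=0;m[:,370:]=0
    yy,xx=np.nonzero(m); w=d['pixels'][yy,xx,:2].min(1).astype(float); return (w*xx).sum()/w.sum(),(w*yy).sum()/w.sum(),len(w)
d0=pickle.load(open('scene.pkl','rb')); d=get('scene')
a,b=yel(d0),yel(d); A,B=ray(d0,*a[:2],40.5),ray(d,*b[:2],40.5)
print(a,b,A,B)
D=(B-A)[:2]; print('disp',D)
tip=np.array([690.1,-137.6]);tipS=np.array([689.8,-131.6])
print('yellow->tip: top',tip-(np.array([658.8,-176.])+D),'scene',tipS-B[:2])
print('white->tip: top',tip-(np.array([658.6,-118.1])+D),'scene via yellow', tipS-(B[:2]+np.array([-.6,57.3])))
E
python3 yel.py
python3 -m creep '[{"delta_pos":[0,0,0],"rot":[0,0,0]},{"delta_pos":[0,0,0],"rot":[0,0,0]},{"delta_pos":[0,0,0],"rot":[0,0,0]},{"delta_pos":[0,0,0],"rot":[0,0,0]},{"delta_pos":[0,0,0],"rot":[0,0,0]}]'
```

```text
(np.float64(323.7387847813742), np.float64(253.95854628052243), 9) (np.float64(325.9528183716075), np.float64(260.80083507306887), 13) [ 658.20578056 -172.93966439   40.5       ] [ 679.81060665 -188.02617486   40.5       ]
disp [ 21.60482609 -15.08651047]
yellow->tip: top [ 9.69517391 53.48651047] scene [ 9.98939335 56.42617486]
white->tip: top [ 9.89517391 -4.41348953] scene via yellow [10.58939335 -0.87382514]
t: 5.18
ee_pos: [557.6, -128.9, 60.6]
tool_rot: [[0.01, 0.264, 0.964], [-0.002, 0.964, -0.264], [-1.0, 0.0, 0.01]]
wrist_force: [1.4, -1.9, -7.3]
finger_gap: 0.218
```

```bash
sed -i 's/m\[:235\]=0/m[:247]=0/' yel.py; python3 yel.py
```

```text
(np.float64(323.7387847813742), np.float64(253.95854628052243), 9) (np.float64(326.9399310684392), np.float64(262.75184638109306), 10) [ 658.20578056 -172.93966439   40.5       ] [ 686.58492098 -191.56826906   40.5       ]
disp [ 28.37914042 -18.62860467]
yellow->tip: top [ 2.92085958 57.02860467] scene [ 3.21507902 59.96826906]
white->tip: top [ 3.12085958 -0.87139533] scene via yellow [3.81507902 2.66826906]
```

```bash
python3 -m creep '[{"delta_pos":[0,0.008,0.045],"rot":[0,0,0]},{"delta_pos":[0,0,0],"rot":[0,0,0]},{"delta_pos":[0,0,0],"rot":[0,0,0]},{"delta_pos":[0,0,0],"rot":[0,0,0]},{"delta_pos":[0,0,0],"rot":[0,0,0]}]'
python3 yel.py
python3 -m creep '[{"delta_pos":[0,0,0],"rot":[0,0,0]},{"delta_pos":[0,0,0],"rot":[0,0,0]},{"delta_pos":[0,0,0],"rot":[0,0,0]},{"delta_pos":[0,0,0],"rot":[0,0,0]},{"delta_pos":[0,0,0],"rot":[0,0,0]}]'
python3 -m creep '[{"delta_pos":[0,0,0],"rot":[0,0,0]},{"delta_pos":[0,0,0],"rot":[0,0,0]},{"delta_pos":[0,0,0],"rot":[0,0,0]},{"delta_pos":[0,0,0],"rot":[0,0,0]},{"delta_pos":[0,0,0],"rot":[0,0,0]}]'
```

```text
t: 5.65
ee_pos: [560.7, -129.0, 60.6]
tool_rot: [[0.008, 0.264, 0.964], [-0.002, 0.964, -0.264], [-1.0, 0.0, 0.008]]
wrist_force: [-0.8, -1.7, -7.3]
finger_gap: 0.22
(np.float64(323.7387847813742), np.float64(253.95854628052243), 9) (np.float64(327.8407468423943), np.float64(263.13783635365183), 9) [ 658.20578056 -172.93966439   40.5       ] [ 689.38003867 -190.93170848   40.5       ]
disp [ 31.1742581 -17.9920441]
yellow->tip: top [ 0.1257419 56.3920441] scene [ 0.41996133 59.33170848]
white->tip: top [ 0.3257419 -1.5079559] scene via yellow [1.01996133 2.03170848]
t: 6.12
ee_pos: [560.7, -129.0, 60.6]
tool_rot: [[0.008, 0.264, 0.964], [-0.002, 0.964, -0.264], [-1.0, 0.0, 0.008]]
wrist_force: [-0.2, -2.2, -5.4]
finger_gap: 0.22
t: 6.53
ee_pos: [560.7, -129.0, 60.6]
tool_rot: [[0.008, 0.264, 0.964], [-0.002, 0.964, -0.264], [-1.0, 0.0, 0.008]]
wrist_force: [-0.1, -1.6, -5.8]
finger_gap: 0.221
```

```bash
python3 -m creep '[{"delta_pos":[0,0.138,-0.038],"rot":[0,0,0]},{"delta_pos":[0,0.138,-0.038],"rot":[0,0,0]},{"delta_pos":[0,0.138,-0.038],"rot":[0,0,0]},{"delta_pos":[0,0.138,-0.038],"rot":[0,0,0]},{"delta_pos":[0,0.138,-0.038],"rot":[0,0,0]}]'
python3 -m creep '[{"delta_pos":[0,0,0],"rot":[0,0,0]},{"delta_pos":[0,0,0],"rot":[0,0,0]},{"delta_pos":[0,0,0],"rot":[0,0,0]}]'
python3 yel.py
```

```text
t: 6.95
ee_pos: [562.8, -72.0, 60.6]
tool_rot: [[0.012, 0.266, 0.964], [-0.004, 0.964, -0.266], [-1.0, -0.001, 0.013]]
wrist_force: [3.1, -5.4, -8.7]
finger_gap: 0.222
t: 7.2
ee_pos: [562.9, -69.3, 60.6]
tool_rot: [[0.012, 0.263, 0.965], [-0.004, 0.965, -0.263], [-1.0, -0.0, 0.013]]
wrist_force: [-0.3, -1.6, -7.0]
finger_gap: 0.22
(np.float64(323.7387847813742), np.float64(253.95854628052243), 9) (np.float64(340.6432748538012), np.float64(252.58771929824562), 3) [ 658.20578056 -172.93966439   40.5       ] [ 690.63216579 -136.19730177   40.5       ]
disp [32.42638522 36.74236262]
yellow->tip: top [-1.12638522  1.65763738] scene [-0.83216579  4.59730177]
white->tip: top [ -0.92638522 -56.24236262] scene via yellow [ -0.23216579 -52.70269823]
```

TCP odometry says I'm over by about (2,2) mm, so I trim back and pause.

```bash
python3 -m creep '[{"delta_pos":[0,-0.03,-0.015],"rot":[0,0,0]},{"delta_pos":[0,0,0],"rot":[0,0,0]},{"delta_pos":[0,0,0],"rot":[0,0,0]},{"delta_pos":[0,0,0],"rot":[0,0,0]},{"delta_pos":[0,0,0],"rot":[0,0,0]}]'
python3 -m creep '[{"delta_pos":[0,0,0],"rot":[0,0,0]},{"delta_pos":[0,0,0],"rot":[0,0,0]},{"delta_pos":[0,0,0],"rot":[0,0,0]},{"delta_pos":[0,0,0],"rot":[0,0,0]},{"delta_pos":[0,0,0],"rot":[0,0,0]}]'
python3 - <<'E'
from h import *
import pickle
d=get('scene'); pickle.dump(d,open('s5.pkl','wb')); save(d,'s5.png',(290,215,370,285),8)
E
```

```text
t: 7.67
ee_pos: [560.9, -72.7, 60.6]
tool_rot: [[0.012, 0.266, 0.964], [-0.003, 0.964, -0.266], [-1.0, 0.0, 0.013]]
wrist_force: [2.0, 2.5, -6.4]
finger_gap: 0.222
t: 8.08
ee_pos: [560.9, -72.9, 60.6]
tool_rot: [[0.012, 0.266, 0.964], [-0.003, 0.964, -0.266], [-1.0, 0.0, 0.013]]
wrist_force: [1.1, 1.0, -7.4]
finger_gap: 0.222
```

View pics/s5.png

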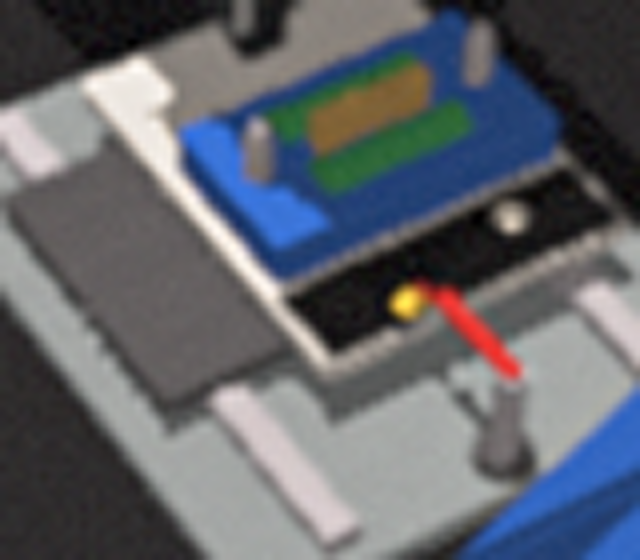

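Run:
```python
from h import *
import pickle
d=pickle.load(open('s5.pkl','rb'))
im=d['pixels'][238:247,349:360].astype(float); w=np.clip(im.min(2)-70,0,None); yy,xx=np.mgrid[238:247,349:360]
p=((w*xx).sum()/w.sum(),(w*yy).sum()/w.sum()); W=ray(d,*p,40.5)[:2]
th=np.radians(-15.6); R=np.array([[np.cos(th),-np.sin(th)],[np.sin(th),np.cos(th)]])
Y=W+R@[16,-55]; print(p,W,'yellow',Y,'to scene tip',np.array([689.8,-131.6])-Y,'to top tip (bias corr)',np.array([690.1,-137.6])-(Y+[.6,-3.1]))
```

```text
(np.float64(353.3146551724138), np.float64(241.60991379310346)) [690.58529188 -77.46646957] yellow [ 691.20530282 -134.74312787] to scene tip [-1.40530282  3.14312787] to top tip (bias corr) [-1.70530282  0.24312787]
```

Yellow is within about 2–3 mm by both estimates. I make a last small trim, pause, release and rise.

```bash
python3 -m creep '[{"delta_pos":[0,0.015,-0.017],"rot":[0,0,0]},{"delta_pos":[0,0,0],"rot":[0,0,0]},{"delta_pos":[0,0,0],"rot":[0,0,0]},{"delta_pos":[0,0,0],"rot":[0,0,0]},{"delta_pos":[0,0,0],"rot":[0,0,0]}]'
python3 -m creep '[{"delta_pos":[0,0,0],"rot":[0,0,0]},{"delta_pos":[0,0,0],"rot":[0,0,0]},{"delta_pos":[0,0,0],"rot":[0,0,0]},{"delta_pos":[0,0,0],"rot":[0,0,0]},{"delta_pos":[0,0,0],"rot":[0,0,0]}]'
python3 -m creep '[{"delta_pos":[0,0,0],"rot":[0,0,0]},{"delta_pos":[0,0,0],"rot":[0,0,0]},{"delta_pos":[0,0,0],"rot":[0,0,0]},{"delta_pos":[0,0,0],"rot":[0,0,0]},{"delta_pos":[0,0,0],"rot":[0,0,0]}]' -1
python3 -m creep '[{"delta_pos":[0,0,0],"rot":[0,0,0]},{"delta_pos":[0,0,0],"rot":[0,0,0]},{"delta_pos":[0,0,0],"rot":[0,0,0]},{"delta_pos":[0,0,0],"rot":[0,0,0]}]'
```

```text
t: 8.55
ee_pos: [560.0, -71.6, 60.6]
tool_rot: [[0.013, 0.266, 0.964], [-0.004, 0.964, -0.266], [-1.0, 0.0, 0.013]]
wrist_force: [1.0, -0.3, -6.7]
finger_gap: 0.219
t: 8.97
ee_pos: [559.9, -71.6, 60.6]
tool_rot: [[0.013, 0.266, 0.964], [-0.003, 0.964, -0.266], [-1.0, 0.0, 0.013]]
wrist_force: [1.6, 0.5, -6.7]
finger_gap: 0.22
t: 9.38
ee_pos: [560.3, -71.8, 61.6]
tool_rot: [[0.014, 0.265, 0.964], [-0.004, 0.964, -0.265], [-1.0, -0.0, 0.014]]
wrist_force: [-0.5, -0.9, -0.2]
finger_gap: 0.913
t: 9.72
ee_pos: [560.5, -71.9, 61.9]
tool_rot: [[0.014, 0.265, 0.964], [-0.004, 0.964, -0.265], [-1.0, -0.0, 0.015]]
wrist_force: [0.3, -0.2, 0.1]
finger_gap: 0.999
```

```bash
python3 -m creep '[{"delta_pos":[-0.4,0,0],"rot":[0,0,0]},{"delta_pos":[-0.45,0,0],"rot":[0,0,0]},{"delta_pos":[-0.4,0,0],"rot":[0,0,0]},{"delta_pos":[-0.3,0,0],"rot":[0.147,0,0]},{"delta_pos":[-0.2,0,0],"rot":[0.147,0,0]}]'
python3 -m creep '[{"delta_pos":[0,0,0],"rot":[0.147,0,0]},{"delta_pos":[0,0,0],"rot":[0.147,0,0]},{"delta_pos":[0,0,0],"rot":[0.147,0,0]},{"delta_pos":[0,0,0],"rot":[0.147,0,0]},{"delta_pos":[0,0,0],"rot":[0.147,0,0]}]'
python3 -m creep '[{"delta_pos":[0,0,0],"rot":[0.147,0,0]},{"delta_pos":[0,0,0],"rot":[0.147,0,0]},{"delta_pos":[0,0,0],"rot":[0,0,0]}]'
```

```text
t: 10.13
ee_pos: [555.2, -70.7, 202.7]
tool_rot: [[0.004, 0.481, 0.877], [-0.002, 0.877, -0.481], [-1.0, 0.0, 0.005]]
wrist_force: [0.9, -0.7, -0.2]
finger_gap: 1.0
t: 10.55
ee_pos: [557.8, -71.2, 209.3]
tool_rot: [[0.014, 0.895, 0.447], [-0.004, 0.447, -0.895], [-1.0, 0.01, 0.01]]
wrist_force: [0.2, 0.2, -0.3]
finger_gap: 1.0
t: 10.8
ee_pos: [557.6, -71.1, 209.4]
tool_rot: [[0.014, 0.977, 0.212], [-0.004, 0.212, -0.977], [-1.0, 0.013, 0.007]]
wrist_force: [-0.4, -0.2, 0.3]
finger_gap: 1.004
```

```bash
python3 -m creep '[{"delta_pos":[0,0.044,-0.44],"rot":[-0.06,0.009,-0.016]},{"delta_pos":[0,0.044,-0.44],"rot":[0,0,0]},{"delta_pos":[0,0.044,-0.44],"rot":[0,0,0]},{"delta_pos":[0,0.044,-0.44],"rot":[0,0,0]},{"delta_pos":[0,0.044,-0.44],"rot":[0,0,0]}]'
python3 -m creep '[{"delta_pos":[0,0.044,-0.44],"rot":[0,0,0]},{"delta_pos":[0,0.044,-0.44],"rot":[0,0,0]},{"delta_pos":[0,0.044,-0.44],"rot":[0,0,0]},{"delta_pos":[0,0,0],"rot":[0,0,0]},{"delta_pos":[0,0,0],"rot":[0,0,0]}]'
python3 - <<'E'
from h import *
import pickle
o=telemetry.get_obs();print(o['ee_pos'],o['tool_rot'].round(3))
w=get('wrist');t=get('top');s=get('scene');pickle.dump((w,t,s),open('6.pkl','wb'))
a=w['pixels'][:,:,::-1]; b=t['pixels'][130:225,290:390,::-1]; b=cv2.resize(b,(421,400),interpolation=cv2.INTER_CUBIC)
im=np.hstack([a[:, 110:490],b]); print(im.shape); cv2.imwrite('pics/c6.png',im[:,:800])
E
```

```text
t: 11.22
ee_pos: [530.3, 102.9, 208.9]
tool_rot: [[0.001, 0.962, 0.271], [-0.001, 0.271, -0.962], [-1.0, 0.0, 0.002]]
wrist_force: [0.2, 0.0, 0.3]
finger_gap: 0.997
t: 11.63
ee_pos: [507.7, 218.8, 208.9]
tool_rot: [[0.001, 0.954, 0.299], [-0.0, 0.299, -0.954], [-1.0, 0.001, 0.0]]
wrist_force: [0.4, -0.4, 1.2]
finger_gap: 1.001
[507.72054741 218.75134595 208.89640595] [[ 0.001  0.954  0.299]
 [-0.     0.299 -0.954]
 [-1.     0.001  0.   ]]
(400, 801, 3)
```

View pics/c6.png

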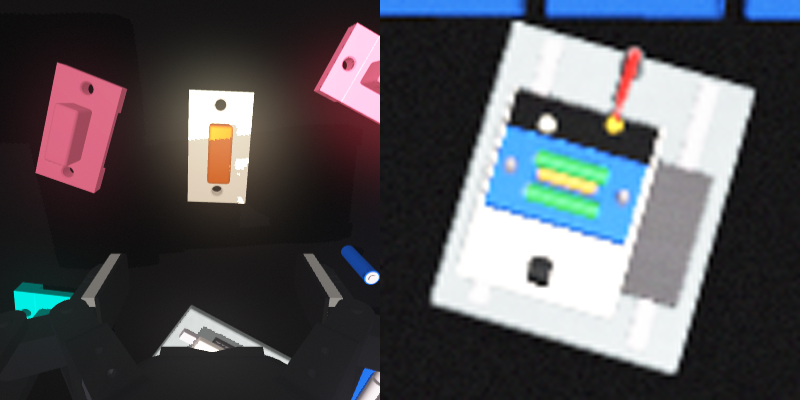

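In the wrist view the cover's handle is at about (330,154), with hole row ends at (331,104) and (327,190). In the top view the yellow dot sits at the pointer tip, at about (345.6,160). Now I measure both.

```bash
cat > loc.py <<'E'
from h import *
def cloud(d):
    K=d['mtx'];P=d['pose'];v,u=np.mgrid[0:400,0:640];z=d['range_z']
    c=np.stack([z*(u-K[0,2])/K[0,0],-z*(v-K[1,2])/K[1,1],-z],-1); return c@P[:3,:3].T+P[:3,3]
def handle(d,zlo,zhi):
    hsv=cv2.cvtColor(d['pixels'],cv2.COLOR_RGB2HSV); m=cv2.inRange(hsv,(5,120,60),(25,255,255))>0
    X=cloud(d); m&=(X[:,:,2]>zlo)&(X[:,:,2]<zhi)&(d['range_z']>0); p=X[m]
    r=cv2.minAreaRect(p[:,:2].astype(np.float32)); b=cv2.boxPoints(r)
    return r,[(round(float(np.hypot(*e)),1),round(float(np.degrees(np.arctan2(e[1],e[0]))),1)) for e in (b[1]-b[0],b[2]-b[1])],np.median(p[:,2]),len(p)
E
python3 - <<'E'
from loc import *
import pickle
w,t,s=pickle.load(open('6.pkl','rb'))
print('handle',handle(w,52,64))
X=cloud(w); hsv=cv2.cvtColor(w['pixels'],cv2.COLOR_RGB2HSV)
m=(X[:,:,2]>14)&(X[:,:,2]<26)&(np.hypot(X[:,:,0]-506,X[:,:,1]-245)<90)
print('cover',cv2.minAreaRect(X[m][:,:2].astype(np.float32)),np.median(X[m][:,2]))
print('holes',[ray(w,u,v,20).round(1)[:2] for u,v in((331,104.5),(327,190))])
# station from top
im=t['pixels'].astype(float); g=im.min(2)
def wc(x0,y0,x1,y1,f):
    a=f(im[y0:y1,x0:x1]); yy,xx=np.mgrid[y0:y1,x0:x1]; return (a*xx).sum()/a.sum(),(a*yy).sum()/a.sum()
W=wc(326,156,333,163,lambda a:np.clip(a.min(2)-80,0,None))
hs=cv2.cvtColor(t['pixels'],cv2.COLOR_RGB2HSV).astype(int)
Y=np.argwhere((hs[150:168,335:355,0]>22)&(hs[150:168,335:355,0]<36)&(hs[150:168,335:355,1]>120)&(hs[150:168,335:355,2]>110))
Y=Y.mean(0)[::-1]+[335,150]
G=wc(323,190,335,199,lambda a:np.clip(120-a.max(2),0,None))
th=np.radians(-15.6); R=np.array([[np.cos(th),-np.sin(th)],[np.sin(th),np.cos(th)]])
for n,p,z,off in(('W',W,40.5,(50,30)),('Y',Y,40.5,(66,-25)),('G',G,85,(-78,0))):
    q=ray(t,*p,z)[:2]; print(n,np.round(p,1),q.round(1),'seat',(q-R@off).round(1))
# dowels from scene cloud? seat blue from top
b=((hs[:,:,0]>100)&(hs[:,:,0]<125)&(hs[:,:,1]>150)&(hs[:,:,2]>100)).astype(np.uint8); mm=np.zeros_like(b); mm[140:200,300:360]=b[140:200,300:360]
r=cv2.minAreaRect(cv2.findContours(mm,0,1)[0][0] if 0 else max(cv2.findContours(mm,0,1)[0],key=cv2.contourArea)); print('blue',r,ray(t,*r[0],62))
E
```

```text
handle (((506.1061706542969, 247.51829528808594), (23.777307510375977, 58.98671340942383), 15.071867942810059), [(59.0, -74.9), (23.8, 15.1)], np.float64(58.609617227174), 1335)
cover ((506.3745422363281, 246.81185913085938), (70.0721435546875, 126.15397644042969), 15.086270332336426) 20.78748556557713
holes [array([493.8, 295. ]), array([519.3, 201.1])]
W [329.3 159. ] [689.1 -77.9] seat [632.9 -93.4]
Y [345.4 159.2] [ 688.7 -136.1] seat [631.9 -94.3]
G [327.4 194.2] [554. -71.] seat [629.1 -91.9]
blue ((333.606689453125, 173.23727416992188), (34.14212417602539, 20.090242385864258), 16.389541625976562) [632.75380476 -92.99318185  62.        ]
```

```bash
python3 -m creep '[{"delta_pos":[0,0.075,-0.34],"rot":[0.05,0,0]},{"delta_pos":[0.4,0,0],"rot":[0,0,0]},{"delta_pos":[0.4,0,0],"rot":[0,0,0]},{"delta_pos":[0.4,0,0],"rot":[0,0,0]},{"delta_pos":[0.2,0,0],"rot":[0,0,0]}]'
python3 -m creep '[{"delta_pos":[0.1,0,0],"rot":[0,0,0]},{"delta_pos":[0,0,0],"rot":[0,0,0]}]'
```

```text
t: 12.2
ee_pos: [512.8, 241.2, 98.5]
tool_rot: [[0.012, 0.968, 0.252], [0.003, 0.252, -0.968], [-1.0, 0.013, -0.0]]
wrist_force: [-0.2, -1.0, -0.5]
finger_gap: 0.999
t: 12.37
ee_pos: [511.8, 238.0, 86.7]
tool_rot: [[0.007, 0.968, 0.251], [0.001, 0.251, -0.968], [-1.0, 0.007, 0.001]]
wrist_force: [0.5, -0.0, -0.4]
finger_gap: 1.0
```

```bash
python3 -m creep '[{"delta_pos":[0,-0.04,-0.13],"rot":[-0.012,0,-0.006]},{"delta_pos":[0,0,0],"rot":[0,0,0]}]'
python3 -m creep '[{"delta_pos":[0.25,0,0],"rot":[0,0,0]},{"delta_pos":[0,0,0],"rot":[0,0,0]}]'
```

```text
t: 12.53
ee_pos: [506.7, 246.2, 87.5]
tool_rot: [[0.002, 0.966, 0.258], [-0.0, 0.258, -0.966], [-1.0, 0.002, 0.001]]
wrist_force: [0.6, 0.3, -0.3]
finger_gap: 1.001
t: 12.7
ee_pos: [508.5, 246.9, 69.9]
tool_rot: [[0.006, 0.966, 0.259], [0.001, 0.259, -0.966], [-1.0, 0.006, 0.0]]
wrist_force: [-1.4, -0.4, -1.0]
finger_gap: 1.0
```

```bash
python3 -m creep '[{"delta_pos":[0.25,-0.03,0],"rot":[0,0,0]},{"delta_pos":[0.2,-0.015,0],"rot":[0,0,0]},{"delta_pos":[0.06,-0.015,0],"rot":[0,0,0]},{"delta_pos":[0,0,0],"rot":[0,0,-0.006]}]'
python3 -m creep '[{"delta_pos":[0,0,0],"rot":[0,0,0]},{"delta_pos":[0,0,0],"rot":[0,0,0]},{"delta_pos":[0,0,0],"rot":[0,0,0]},{"delta_pos":[0,0,0],"rot":[0,0,0]},{"delta_pos":[0,0,0],"rot":[0,0,0]}]' 1
python3 -m creep '[{"delta_pos":[0,0,0],"rot":[0,0,0]},{"delta_pos":[0,0,0],"rot":[0,0,0]},{"delta_pos":[0,0,0],"rot":[0,0,0]}]'
```

```text
t: 13.03
ee_pos: [507.5, 247.2, 34.0]
tool_rot: [[0.009, 0.966, 0.26], [0.003, 0.26, -0.966], [-1.0, 0.009, -0.001]]
wrist_force: [-0.1, -0.0, -0.2]
finger_gap: 1.001
t: 13.45
ee_pos: [510.1, 248.2, 38.8]
tool_rot: [[0.013, 0.965, 0.26], [0.005, 0.26, -0.966], [-1.0, 0.014, -0.001]]
wrist_force: [-2.1, -0.6, 3.7]
finger_gap: 0.3
t: 13.7
ee_pos: [510.4, 248.3, 39.8]
tool_rot: [[0.014, 0.965, 0.26], [0.005, 0.26, -0.966], [-1.0, 0.015, -0.002]]
wrist_force: [0.1, -0.5, -1.9]
finger_gap: 0.267
```

The pads are only holding the top of the handle because the TCP crept up while closing. I'll reopen, go lower and level, and regrip with compensation.

```bash
python3 -m creep '[{"delta_pos":[0,0,0],"rot":[0,0,0]},{"delta_pos":[0,0,0],"rot":[0,0,0]},{"delta_pos":[0,0,0],"rot":[0,0,0]},{"delta_pos":[0,0,0],"rot":[0,0,0]},{"delta_pos":[0,0,0],"rot":[0,0,0]}]' -1
python3 -m creep '[{"delta_pos":[0,0,0],"rot":[0,0,-0.02]},{"delta_pos":[0.1,-0.02,0],"rot":[0,0,0]},{"delta_pos":[0.08,-0.01,0],"rot":[0,0,-0.005]},{"delta_pos":[0,0,0],"rot":[0,0,0]}]'
```

```text
t: 14.12
ee_pos: [510.5, 248.3, 39.7]
tool_rot: [[0.014, 0.965, 0.26], [0.005, 0.26, -0.966], [-1.0, 0.015, -0.002]]
wrist_force: [0.2, -0.5, -0.5]
finger_gap: 0.953
t: 14.45
ee_pos: [508.2, 247.8, 24.1]
tool_rot: [[-0.006, 0.966, 0.26], [-0.0, 0.26, -0.966], [-1.0, -0.006, -0.002]]
wrist_force: [-1.2, -0.8, 0.3]
finger_gap: 0.997
```

```bash
python3 -m creep '[{"delta_pos":[0,-0.015,0],"rot":[0,0,0]},{"delta_pos":[0,0,0],"rot":[0,0,0]},{"delta_pos":[0,0,0],"rot":[0,0,0]},{"delta_pos":[0,0,0],"rot":[0,0,0]},{"delta_pos":[0,0,0],"rot":[0,0,0]}]' 1
python3 -m creep '[{"delta_pos":[0,0,0],"rot":[0,0,0]},{"delta_pos":[0,0,0],"rot":[0,0,0]},{"delta_pos":[0,0,0],"rot":[0,0,0]},{"delta_pos":[0,0,0],"rot":[0,0,0]}]'
```

```text
t: 14.87
ee_pos: [506.5, 247.3, 23.1]
tool_rot: [[-0.007, 0.965, 0.26], [-0.001, 0.26, -0.966], [-1.0, -0.007, -0.001]]
wrist_force: [3.2, 0.3, 2.9]
finger_gap: 0.297
t: 15.2
ee_pos: [506.6, 247.3, 23.6]
tool_rot: [[-0.007, 0.966, 0.26], [-0.0, 0.26, -0.966], [-1.0, -0.007, -0.001]]
wrist_force: [-0.5, 0.5, -1.6]
finger_gap: 0.269
```

```bash
python3 -m creep '[{"delta_pos":[-0.2,0,0],"rot":[0,0,0]},{"delta_pos":[-0.3,0,0],"rot":[0,0,0.008]},{"delta_pos":[-0.4,0,0],"rot":[0,0,0]},{"delta_pos":[-0.4,0,0],"rot":[0,0,0]},{"delta_pos":[-0.4,0,0],"rot":[0,0,0]}]'
python3 -m creep '[{"delta_pos":[-0.2,0,0],"rot":[0.136,0,0]},{"delta_pos":[0,0,0],"rot":[0.136,0,0]},{"delta_pos":[0,0,0],"rot":[0.136,0,0]},{"delta_pos":[0,0,0],"rot":[0.136,0,0]},{"delta_pos":[0,0,0],"rot":[0.136,0,0]}]'
python3 -m creep '[{"delta_pos":[0,0,0],"rot":[0,0,0]},{"delta_pos":[0,0,0],"rot":[0,0,0]}]'
```

```text
t: 15.62
ee_pos: [502.1, 245.1, 157.0]
tool_rot: [[-0.014, 0.965, 0.26], [-0.004, 0.26, -0.966], [-1.0, -0.015, 0.001]]
wrist_force: [1.5, -0.3, -1.4]
finger_gap: 0.273
t: 16.03
ee_pos: [505.5, 246.5, 182.7]
tool_rot: [[-0.003, 0.959, -0.285], [0.0, -0.285, -0.959], [-1.0, -0.003, 0.001]]
wrist_force: [-0.6, 0.2, -1.8]
finger_gap: 0.275
t: 16.2
ee_pos: [505.2, 246.5, 182.8]
tool_rot: [[-0.003, 0.958, -0.288], [0.0, -0.288, -0.958], [-1.0, -0.003, 0.001]]
wrist_force: [-0.7, 0.5, -1.7]
finger_gap: 0.273
```

```bash
python3 -m creep '[{"delta_pos":[0,0.2,0.27],"rot":[0,0,0]},{"delta_pos":[0,0.27,0.36],"rot":[0,0,0]},{"delta_pos":[0,0.27,0.36],"rot":[0,0,0]},{"delta_pos":[0,0.27,0.36],"rot":[-0.02,0,0]},{"delta_pos":[0,0.27,0.36],"rot":[-0.02,0,0]}]'
python3 -m creep '[{"delta_pos":[0,0.27,0.36],"rot":[-0.02,0,0]},{"delta_pos":[0,0.27,0.36],"rot":[-0.02,0,0]},{"delta_pos":[0,0.27,0.36],"rot":[0,0,0]},{"delta_pos":[0,0.2,0.27],"rot":[0,0,0]},{"delta_pos":[0,0.1,0.14],"rot":[0,0,0]}]'
python3 -m creep '[{"delta_pos":[0,0,0],"rot":[0,0,0]},{"delta_pos":[0,0,0],"rot":[0,0,0]}]'
python3 - <<'E'
from h import *
import pickle
w=get('wrist');s=get('scene');pickle.dump((w,s),open('7.pkl','wb'))
a=w['pixels'][:,:,::-1]; b=s['pixels'][150:290,250:410,::-1]; b=cv2.resize(b,(400,350),interpolation=cv2.INTER_CUBIC)
o=np.zeros((400,800,3),np.uint8);o[:,:400]=a[:,120:520];o[:350,400:]=b;cv2.imwrite('pics/c7.png',o)
E
```

```text
t: 16.62
ee_pos: [565.1, 87.4, 181.7]
tool_rot: [[-0.005, 0.974, -0.227], [0.002, -0.227, -0.974], [-1.0, -0.005, -0.0]]
wrist_force: [1.4, 0.8, -2.4]
finger_gap: 0.275
t: 17.03
ee_pos: [630.6, -58.5, 180.0]
tool_rot: [[-0.006, 0.985, -0.174], [0.001, -0.174, -0.985], [-1.0, -0.006, 0.0]]
wrist_force: [-0.3, 0.4, -1.7]
finger_gap: 0.274
t: 17.2
ee_pos: [631.5, -62.4, 179.1]
tool_rot: [[-0.006, 0.985, -0.171], [0.0, -0.171, -0.985], [-1.0, -0.006, 0.001]]
wrist_force: [0.0, 0.2, -2.0]
finger_gap: 0.272
```

View pics/c7.png

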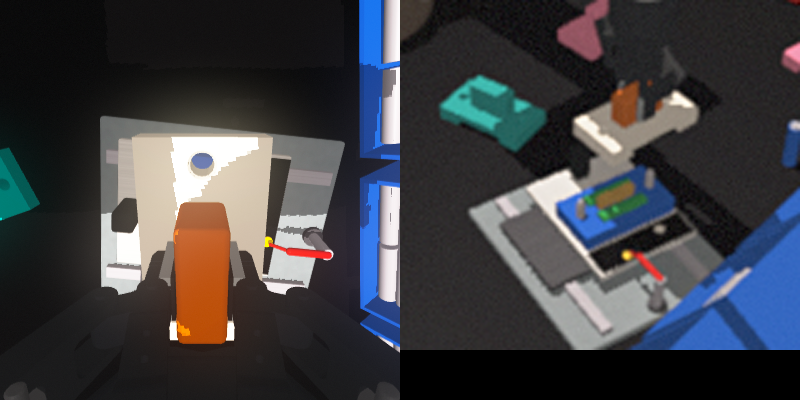

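The cover is held level. The wrist view shows its +y hole at (322,163), the yellow dot at (388,242) and the red tip beside it. I turn to the station angle and shift above the seat.

```bash
python3 -m creep '[{"delta_pos":[0.1,0,0],"rot":[0.127,0,0]},{"delta_pos":[0.1,0.058,0.185],"rot":[0,0,0]},{"delta_pos":[0.05,0.058,0.185],"rot":[0,0,0]},{"delta_pos":[0,0,0],"rot":[0,0,0]},{"delta_pos":[0,0,0],"rot":[0,0,0]}]'
python3 - <<'E'
from loc import *
import pickle
w=get('wrist');s=get('scene');t=get('top');pickle.dump((w,s,t),open('8.pkl','wb'))
o=telemetry.get_obs();print(o['ee_pos'],o['tool_rot'].round(4))
hs=cv2.cvtColor(w['pixels'],cv2.COLOR_RGB2HSV).astype(int)
m=(hs[:,:,0]>22)&(hs[:,:,0]<36)&(hs[:,:,1]>130)&(hs[:,:,2]>100); m[:150]=0;m[300:]=0;m[:,:340]=0
yy,xx=np.nonzero(m);print(len(xx)); c=(np.median(xx),np.median(yy)); Y=ray(w,*c,40.5)[:2]
th=np.radians(-15.6); R=np.array([[np.cos(th),-np.sin(th)],[np.sin(th),np.cos(th)]])
print('yellow',c,Y,'seat',Y-R@[66,-25])
# cover top surface seen by wrist
X=cloud(w); zc=o['ee_pos'][2]-23.6+20
m=(abs(X[:,:,2]-zc)<5)&(hs[:,:,1]<90)&(w['range_z']>0)
n,l,st,cc=cv2.connectedComponentsWithStats(m.astype(np.uint8)); k=1+np.argmax(st[1:,4]); p=X[l==k]; print(st[k],'cover rect',cv2.minAreaRect(p[:,:2].astype(np.float32)),np.median(p[:,2]),zc)
save(w,'w8.png',(200,80,440,360),2)
E
```

```text
t: 17.72
ee_pos: [630.6, -88.1, 159.0]
tool_rot: [[-0.007, 0.965, -0.262], [0.002, -0.262, -0.965], [-1.0, -0.008, 0.0]]
wrist_force: [-1.3, -0.8, -1.7]
finger_gap: 0.272
[630.95476738 -87.90733826 159.31795092] [[-6.600e-03  9.650e-01 -2.623e-01]
 [ 1.300e-03 -2.623e-01 -9.650e-01]
 [-1.000e+00 -6.700e-03  4.000e-04]]
63
yellow (np.float64(392.0), np.float64(221.0)) [ 687.83588212 -135.53537127] seat [630.99014823 -93.70759894]
[  252   136   141   145 12582] cover rect ((636.2098388671875, -66.88255310058594), (82.12330627441406, 70.6976089477539), 74.75358581542969) 156.30897938025532 155.71795092263162
```

View pics/w8.png

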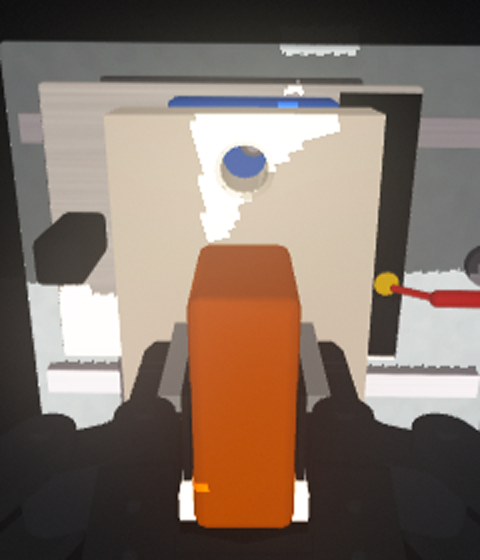

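The wrist view shows the cover's top hole at (321.5,165), the yellow dot at (393.5,222) with the red tip on it, and the blue block's +y edge from (284.5,128.5) to (369,129).

Run:
```python
from loc import *
import pickle
w,s,t=pickle.load(open('8.pkl','rb'))
tcp=np.array([630.95,-87.9])
th=np.radians(-15.6); R=np.array([[np.cos(th),-np.sin(th)],[np.sin(th),np.cos(th)]])
Y=ray(w,393.5,222,40.5)[:2]; print('seat from Y',Y-R@[66,-25])
a,b=ray(w,284.5,128.5,62)[:2],ray(w,369,129,62)[:2]
print('block edge',a,b,np.linalg.norm(b-a),np.degrees(np.arctan2(*(b-a)[::-1])),'seat',(a+b)/2-R@[0,63])
th2=np.arctan2(-.2623,.965);R2=np.array([[np.cos(th2),-np.sin(th2)],[np.sin(th2),np.cos(th2)]]); print(np.degrees(th2))
h=ray(w,321.5,165,155.7)[:2]; print('hole',h,'cover c',h-R2@[0,49])
# cover +y edge from picture: (253,134)-(392.5,134.5)... 
a,b=ray(w,253,135,155.7)[:2],ray(w,392,136,155.7)[:2]; print('cover edge',np.linalg.norm(b-a),np.degrees(np.arctan2(*(b-a)[::-1])),'c',(a+b)/2-R2@[0,63])
print('holder tcp',tcp)
```

```text
seat from Y [632.20306571 -95.12489202]
block edge [616.26109677 -23.19469788] [682.07065644 -41.38719651] 68.2778525576422 -15.453012152370226 seat [632.2239279 -92.9701889]
-15.206375166700017
hole [643.120272   -41.08285761] cover c [630.26774095 -88.36723606]
cover edge 69.01205314049135 -15.518029896922412 c [630.92358622 -87.64505265]
holder tcp [630.95 -87.9 ]
```

```bash
python3 -m creep '[{"delta_pos":[0.1,0.037,0.065],"rot":[0.006,0,0]},{"delta_pos":[0.15,0,0],"rot":[0,0,0]},{"delta_pos":[0.15,0,0],"rot":[0,0,0]},{"delta_pos":[0,0,0],"rot":[0,0,0]},{"delta_pos":[0,0,0],"rot":[0,0,0]}]'
python3 -m creep '[{"delta_pos":[0,0,0],"rot":[0,0,0]},{"delta_pos":[0,0,0],"rot":[0,0,0]}]'
```

```text
t: 18.28
ee_pos: [632.6, -93.0, 124.2]
tool_rot: [[-0.006, 0.964, -0.266], [0.001, -0.266, -0.964], [-1.0, -0.006, 0.0]]
wrist_force: [0.7, -0.1, -1.9]
finger_gap: 0.273
t: 18.45
ee_pos: [632.1, -92.8, 123.4]
tool_rot: [[-0.007, 0.964, -0.265], [0.002, -0.265, -0.964], [-1.0, -0.008, 0.0]]
wrist_force: [0.3, -0.9, -2.3]
finger_gap: 0.273
```

```bash
python3 -m creep '[{"delta_pos":[0.08,0.008,0.012],"rot":[0.003,0,0]},{"delta_pos":[0.08,0,0],"rot":[0,0,0]},{"delta_pos":[0,0,0],"rot":[0,0,0]}]'
python3 -m creep '[{"delta_pos":[0.03,0,0],"rot":[0,0,0]},{"delta_pos":[0.03,0,0],"rot":[0,0,0]},{"delta_pos":[0,0,0],"rot":[0,0,0]}]'
python3 - <<'E'
from h import *
w=get('wrist'); s=get('scene')
a=cv2.resize(w['pixels'][80:280,240:440,::-1],(400,400),interpolation=cv2.INTER_CUBIC)
b=cv2.resize(s['pixels'][200:280,290:370,::-1],(400,400),interpolation=cv2.INTER_CUBIC)
cv2.imwrite('pics/c9.png',np.hstack([a,b]))
E
```

```text
t: 18.7
ee_pos: [632.9, -94.0, 110.3]
tool_rot: [[-0.006, 0.963, -0.268], [0.001, -0.268, -0.963], [-1.0, -0.006, 0.0]]
wrist_force: [-1.0, -0.3, -2.5]
finger_gap: 0.272
t: 18.95
ee_pos: [632.9, -94.0, 104.7]
tool_rot: [[-0.006, 0.963, -0.268], [0.001, -0.268, -0.963], [-1.0, -0.006, 0.0]]
wrist_force: [-0.2, 0.7, -2.3]
finger_gap: 0.276
```

View pics/c9.png

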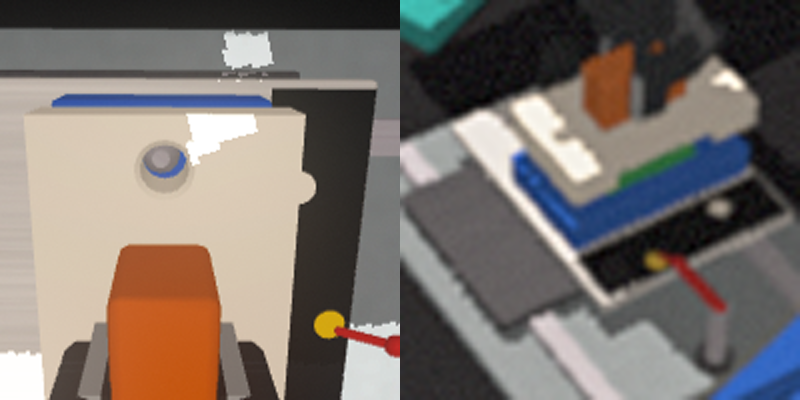

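The dowel is visible inside the hole (at about (321,159) in the wrist view), roughly centred, with no contact force. The cover is aligned over the block in the scene view, so I continue down gently.

```bash
python3 -m creep '[{"delta_pos":[0.04,0,0],"rot":[0,0,0]},{"delta_pos":[0.04,0,0],"rot":[0,0,0]},{"delta_pos":[0,0,0],"rot":[0,0,0]}]'
python3 -m creep '[{"delta_pos":[0.03,0,0],"rot":[0,0,0]},{"delta_pos":[0.03,0,0],"rot":[0,0,0]},{"delta_pos":[0,0,0],"rot":[0,0,0]}]'
```

```text
t: 19.3
ee_pos: [632.8, -93.8, 98.7]
tool_rot: [[-0.006, 0.963, -0.268], [0.002, -0.268, -0.963], [-1.0, -0.006, 0.0]]
wrist_force: [0.4, 0.2, -1.8]
finger_gap: 0.278
t: 19.55
ee_pos: [632.8, -93.9, 93.3]
tool_rot: [[-0.006, 0.963, -0.268], [0.002, -0.268, -0.963], [-1.0, -0.006, 0.0]]
wrist_force: [-0.8, -0.4, -1.3]
finger_gap: 0.271
```

```bash
python3 -m creep '[{"delta_pos":[0.03,0,0],"rot":[0,0,0]},{"delta_pos":[0.03,0,0],"rot":[0,0,0]},{"delta_pos":[0,0,0],"rot":[0,0,0]}]'
python3 -m creep '[{"delta_pos":[0.03,0,0],"rot":[0,0,0]},{"delta_pos":[0.03,0,0],"rot":[0,0,0]}]'
```

```text
t: 19.8
ee_pos: [633.1, -93.9, 88.6]
tool_rot: [[-0.005, 0.963, -0.268], [0.001, -0.268, -0.963], [-1.0, -0.005, -0.0]]
wrist_force: [-2.1, 0.6, 5.2]
finger_gap: 0.271
t: 19.97
ee_pos: [634.1, -94.1, 85.0]
tool_rot: [[-0.003, 0.963, -0.268], [0.001, -0.268, -0.963], [-1.0, -0.003, -0.0]]
wrist_force: [-5.1, 0.8, 51.3]
finger_gap: 0.271
```

```bash
python3 -m creep '[{"delta_pos":[0,0,0],"rot":[0,0,0]},{"delta_pos":[0,0,0],"rot":[0,0,0]}]'; python3 -m creep '[{"delta_pos":[0,0,0],"rot":[0,0,0]},{"delta_pos":[0,0,0],"rot":[0,0,0]}]'
```

```text
t: 20.13
ee_pos: [635.3, -94.5, 86.4]
tool_rot: [[0.0, 0.963, -0.268], [0.0, -0.268, -0.963], [-1.0, 0.0, -0.0]]
wrist_force: [-3.5, 1.2, 7.4]
finger_gap: 0.272
t: 20.3
ee_pos: [635.9, -94.7, 87.4]
tool_rot: [[0.002, 0.963, -0.268], [0.0, -0.268, -0.963], [-1.0, 0.002, -0.0]]
wrist_force: [-2.9, 0.4, 6.9]
finger_gap: 0.274
```

```bash
python3 -m creep '[{"delta_pos":[0.02,-0.015,0],"rot":[0,0,-0.004]},{"delta_pos":[0.02,-0.015,0],"rot":[0,0,-0.004]},{"delta_pos":[0.02,-0.01,0],"rot":[0,0,0]}]'; python3 -m creep '[{"delta_pos":[0.015,-0.005,0],"rot":[0,0,0]},{"delta_pos":[0.015,-0.005,0],"rot":[0,0,0]},{"delta_pos":[0.015,-0.005,0],"rot":[0,0,0]}]'
```

```text
t: 20.55
ee_pos: [636.1, -94.7, 85.3]
tool_rot: [[0.002, 0.963, -0.268], [0.0, -0.268, -0.963], [-1.0, 0.002, -0.001]]
wrist_force: [-3.5, -0.2, 28.6]
finger_gap: 0.27
t: 20.8
ee_pos: [638.1, -95.3, 85.6]
tool_rot: [[0.01, 0.963, -0.268], [-0.002, -0.268, -0.963], [-1.0, 0.01, -0.001]]
wrist_force: [-2.7, -1.0, 16.6]
finger_gap: 0.272
```

```bash
python3 -m creep '[{"delta_pos":[0.012,-0.04,0],"rot":[0,0,-0.012]},{"delta_pos":[0.012,-0.04,0],"rot":[0,0,-0.012]}]'; python3 -m creep '[{"delta_pos":[0.012,-0.03,0],"rot":[0,0,-0.01]},{"delta_pos":[0.012,-0.03,0],"rot":[0,0,-0.01]}]'; python3 yel.py
```

```text
t: 20.97
ee_pos: [635.4, -94.5, 86.1]
tool_rot: [[-0.001, 0.963, -0.268], [0.002, -0.268, -0.963], [-1.0, -0.002, -0.001]]
wrist_force: [2.7, -1.5, 8.8]
finger_gap: 0.276
t: 21.13
ee_pos: [634.0, -94.1, 86.4]
tool_rot: [[-0.01, 0.963, -0.268], [0.004, -0.268, -0.963], [-1.0, -0.01, -0.002]]
wrist_force: [1.6, 0.1, 8.2]
finger_gap: 0.272
(np.float64(323.7387847813742), np.float64(253.95854628052243), 9) (np.float64(340.783105022831), np.float64(252.74885844748857), 4) [ 658.20578056 -172.93966439   40.5       ] [ 691.32522615 -136.40330571   40.5       ]
disp [33.11944559 36.53635867]
yellow->tip: top [-1.81944559  1.86364133] scene [-1.52522615  4.80330571]
white->tip: top [ -1.61944559 -56.03635867] scene via yellow [ -0.92522615 -52.49669429]
```

```bash
python3 -m creep '[{"delta_pos":[0.02,-0.02,0],"rot":[0,0,0]},{"delta_pos":[0.02,-0.02,0],"rot":[0,0,0]}]'; python3 -m creep '[{"delta_pos":[0.02,-0.015,0],"rot":[0,0,-0.003]},{"delta_pos":[0.02,-0.015,0],"rot":[0,0,-0.003]}]'
```

```text
t: 21.35
ee_pos: [633.9, -94.1, 85.2]
tool_rot: [[-0.004, 0.963, -0.268], [0.003, -0.268, -0.963], [-1.0, -0.005, -0.002]]
wrist_force: [0.3, -0.4, 13.5]
finger_gap: 0.272
t: 21.52
ee_pos: [634.5, -94.3, 85.2]
tool_rot: [[-0.002, 0.963, -0.268], [0.003, -0.268, -0.963], [-1.0, -0.002, -0.002]]
wrist_force: [-2.9, -0.5, 22.8]
finger_gap: 0.271
```

```bash
python3 -m creep '[{"delta_pos":[0.02,-0.03,0],"rot":[0,0,-0.005]},{"delta_pos":[0.02,-0.025,0],"rot":[0,0,-0.005]}]'
python3 - <<'E'
from h import *
import pickle
for i in range(12):
    d=get(('scene','wrist','top')[i%3])
    if i==9: s=d
    if i==10: w=d
    if i==11: t=d
    if i%4==3 or i==0:
        o=telemetry.get_obs(); print(o['t'],o['ee_pos'].round(2),o['wrist_force'].round(1),o['tool_rot'][:,0].round(4))
pickle.dump((s,w,t),open('10.pkl','wb'))
a=cv2.resize(w['pixels'][80:280,240:440,::-1],(400,400),interpolation=cv2.INTER_CUBIC)
b=cv2.resize(s['pixels'][200:280,290:370,::-1],(400,400),interpolation=cv2.INTER_CUBIC)
cv2.imwrite('pics/c10.png',np.hstack([a,b]))
E
```

```text
t: 21.68
ee_pos: [634.2, -94.2, 85.3]
tool_rot: [[-0.001, 0.963, -0.268], [0.003, -0.268, -0.963], [-1.0, -0.002, -0.003]]
wrist_force: [1.0, -1.4, 16.1]
finger_gap: 0.276
21.7333 [634.16 -94.17  85.24] [ 0.9 -0.8 16.7] [-0.001   0.0029 -1.    ]
21.8833 [634.2  -94.18  85.27] [ 0.6 -1.8 16.7] [-0.001   0.0029 -1.    ]
22.0833 [634.17 -94.19  85.26] [ 0.8 -1.  16.5] [-0.001   0.0029 -1.    ]
22.2833 [634.16 -94.16  85.24] [ 1.4 -1.4 16.4] [-0.0011  0.003  -1.    ]
```

The hold is stable at about 16.5 N. No pictures are left, so the last check is numeric: cover height and tilt from depth, and the yellow dot's position.

Run:
```python
from loc import *
import pickle
s,w,t=pickle.load(open('10.pkl','rb'))
hs=cv2.cvtColor(w['pixels'],cv2.COLOR_RGB2HSV).astype(int); X=cloud(w); v,u=np.mgrid[0:400,0:640]
m=(abs(X[:,:,2]-82)<8)&(hs[:,:,1]<90)&(u>240)&(u<400)&(w['range_z']>0)
n,l,st,c=cv2.connectedComponentsWithStats(m.astype(np.uint8)); k=1+np.argmax(st[1:,4]); p=X[l==k]
A=np.c_[p[:,:2]-p[:,:2].mean(0),np.ones(len(p))]; f=np.linalg.lstsq(A,p[:,2],rcond=None)[0]; print('cover top z',np.median(p[:,2]),'tilt',f[:2],st[k],cv2.minAreaRect(p[:,:2].astype(np.float32)))
m=(hs[:,:,0]>20)&(hs[:,:,0]<36)&(hs[:,:,1]>120)&(hs[:,:,2]>90)&(u>370)&(v>150)&(v<300)
Y=(u[m].mean(),v[m].mean()); print('yellow px',Y,m.sum(),(u[m].min(),u[m].max(),v[m].min(),v[m].max()),ray(w,*Y,40.5)[:2])
r=((hs[:,:,0]<8)|(hs[:,:,0]>172))&(hs[:,:,1]>130)&(hs[:,:,2]>70)&(u>370)&(v>150)&(v<300)
i=np.argmin(np.where(r,u,999)); tp=(u.flat[i],v.flat[i]); print('red tip px',tp,ray(w,*tp,45)[:2])
W=np.argwhere((s['pixels'].min(2)>110)[236:248,345:362]); q=W.mean(0)[::-1]+[345,236]; print('scene white',q,ray(s,*q,40.5)[:2],'was 690.6 -77.5 at yellow pause (trim -0.9,+1.2)')
```

```text
cover top z 82.69458078751825 tilt [-9.09876023e-05 -5.95937831e-03] [  252   136   141   145 13011] ((639.9217529296875, -73.43705749511719), (82.92042541503906, 70.48884582519531), 74.39403533935547)
yellow px (np.float64(411.2325581395349), np.float64(253.41860465116278)) 172 (np.int64(404), np.int64(420), np.int64(247), np.int64(261)) [ 690.17805829 -135.91390982]
red tip px (np.int64(413), np.int64(257)) [ 690.06130454 -136.27451908]
scene white [355.44444444 242.88888889] [698.44427817 -77.28639261] was 690.6 -77.5 at yellow pause (trim -0.9,+1.2)
```

```bash
python3 -c "
from h import *
ticket.sign_off(); o=telemetry.get_obs(); print(o['t'],o['ee_pos'],o['wrist_force'])"
```

```text
the job is handed in; nothing more can be done
the job is handed in; nothing more can be done
```

I did all the steps and handed the job in at about 22.3 s of the 51 s allowed. It returned no verdict, so the checks below are my own.

**What I did:**
- Slid the carrier by its grip to the white mark and paused more than 1 s.
- Slid it on to the yellow mark, paused about 1 s, and released the grip.
- Took the white upper half by its orange handle. The first grip sat too high, so I reopened and regripped lower.
- Fitted it over both dowels, pressed it home, and finished still holding it pressed.

**Last checks:**
- **Yellow mark:** the wrist camera puts it about 1 mm from the pointer tip.
- **Cover height:** the top reads 82.7 mm against 82 mm nominal. That camera has read about 0.7 mm high throughout, so I take it as fully home.
- **Cover tilt:** about 0.006 rad.
- **Press:** steady at about 16.5 N, with the arm not moving over 0.6 s.

**What disagreed or went wrong:**
- **Camera mismatch:** the scene and top cameras differed by about 3 mm on the marks and up to 6 mm on the pointer tip. At the white pause both put the mark within about 3 mm of the tip.
- **Drift while pressing:** the tool drifted up to about 5 mm in +x, probably dragging the carrier along. I brought it back to about 1.5 mm from where it went down before handing in.
- **Unusable checks:** the last white-dot reading from the scene camera was 8 mm off. I think other bright areas got into the mask, so I discarded it. The final picture could not be viewed because the limit was reached.

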